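Drift the seized lock pin out of a board-test jig and open its lid

ROBOT

A 7-joint arm with a two-finger parallel gripper is mounted at the origin on a cart in front of the work surface, level with it; the furniture and walls round the work are solid. World frame = base frame: x ahead of the robot, y to its left, z up, the work surface at z = 0. Lengths are in m, angles in rad, forces in N, time in s.
With the tool pointing down it reaches from about 0.4 to 0.85 m from the base axis. Payload 10.4 kg.
Tool frame: the origin (TCP) lies at the very end of the fingers, on their centre line; the grasp point (between the pads) lies 19 mm behind it (manip.tcp_to_grasp is the distance from the TCP to the grasp point, in m); z points along the fingers, y is the line along which they close (so a half turn about z gives the same grasp; the last joint's range is limited). The gripper opens to 87 mm and grips with 3 to 60 N. Pads are 19 mm wide; open, the fingers measure 117 mm over their backs; the gripper's body (75 mm by 190 mm) begins 51 mm behind the grasp point.
Start: joints at [1.112, 0.332, -0.065, 1.46, 0.022, 1.35, -0.088], TCP at [0.264, -0.567, 0.223] pointing down, gripper open.
Joint ranges: [-2.6, 2.6], [-0.5, 2.12], [-1.47, 1.34], [0.16, 2.42], [-1.27, 4.41], [0.06, 2.06], [-2.6, 2.6]. Speed limits (rad/s): [2.22, 2.22, 2.79, 2.79, 3.14, 3.14, 3.14].

INTERFACE

Orientations are given as a unit quaternion [x, y, z, w].
In Python, from bench import manip gives the robot as it stands. The module is installed in compiled form; this text tells all that it offers.
- The arm moves only by the shell command python3 -m pendant 'ROWS' [OPENING] [FORCE]. ROWS is a JSON list of rows, 1 to 10 of them, each of 6 numbers: dx, dy, dz in m, then a rotation vector rx, ry, rz in rad; each row is the pose to reach, as a shift and turn from the pose commanded when the command began, along the tool's axes at that moment; what a row does not reach only later rows make up. A row lasts 1/8 s, in which the tool goes at most 0.0625 m and 0.188 rad, less where a joint would pass 70% of its speed; a pose out of reach is approached as far as the arm can. OPENING is the finger opening in m, set as the command begins (- or left out keeps the last). The fingers move at their own pace and stop on an object; FORCE is the grip in N (left out, the last holds). Time passes only in rows, so rows that do not move let the fingers close. It prints the time, the measured TCP pose, the force, the opening and the grip force at its end.
- manip.get_obs(): the state, without advancing time (a new reading comes with each control period).
- manip.capture(name): name is "side" or "top"; returns (picture, depth): 420x560x3 uint8, red, green, blue; 420x560 float32, m along the optical axis (not along the pixel's ray), 0 where there is no reading.
- manip.camera_params(name): a dict with "fovy" (degrees; the focal length in pixels is half the picture's height over the tangent of half this angle, whatever the lens; pixels are square), "cx", "cy" (the principal point, pixels), "T" (4x4, takes a point from camera to world coordinates). Camera axes: x right, y down, z forward; pixel columns grow to the right and rows downward; lengths in m; the calibration is good to about 2 mm. A picture is of the moment at which its call begins. camera_params takes no time and is no camera call.
- manip.sign_off(): hands the job in; it is judged then, once.
The state is a dict: "time": time; "joints": joint angles; "joint_velocities": joint speeds; "joint_efforts": joint torques, N m; "position": TCP position; "orientation": TCP orientation; "ft_force": force on the tool from outside, world axes, zero at the start; "wrist_torque": the same for the moment, N m; "finger_gap": finger opening in m; "gripper_force": force on a finger pad.
Only numpy, scipy, OpenCV 4.12 (cv2) and the standard library are available. Lean on these libraries where they do the work, as an engineer would, in place of code of your own. Each camera call takes 0.05 s, during which the arm holds its last target. There are 200 camera calls.

TASK

The lock pin of the board-test jig has seized and its pull knob has broken off. Take the drift punch from its rest, feel for the knock-out hole on the right-hand side of the lock, and press the pin through slowly and gently, never forcing or ramming it, until it comes up against its stop on the other side. Then lay the punch down on the bench or back in its rest, clear of the jig, swing the jig's lid well open by its red bar and leave it standing open; do not disturb the screw dish or the flux pen.

Things in the scene. Friction and masses are not known exactly. Their poses are not given: they have to be found in the camera images.
- jig: Grey board-test jig, base 216 (x) x 180 (y) x 32 mm, fixed to the bench; origin at the centre of its underside, x points away from the robot, y to the left. A clear lid in an aluminium frame is shut on it. Its lock is the grey metal keeper at the front right: two cheeks with a steel ear of the lid between them, held down by the lock pin. Keep the punch's force on jig and pin below 30 N
- lock_mid (a point): Mouth of the knock-out hole if the keeper stood mid-slot: outer face of the right cheek, 56 mm above the bench. The keeper is really clamped off mid-slot, by up to 10 mm ahead or behind along jig x, not measured: see it or feel for it. Cheek 26 mm wide, 72 mm high; hole runs along jig +y, 7 mm wide, sharp-edged. The pin's end stands 6 to 9 mm inside
- lock_pin (a joint): Lock pin, 8 x 32 mm steel; value = metres driven to the left (jig +y). Starts at 0 to 0.003, hidden in the cheeks; hard stop at 0.024 (captive, standing out of the left cheek), the punch tip then 30 mm inside the right cheek's face. Clears the ear at 0.018. Needs about 9 N to move plus about 4 N per 10 mm/s of speed; stays where left
- lid (a joint): Lid hinge angle (rad): 0 shut, grows as the lid swings up and back, to 1.5. The pin locks it; when free it takes about 4 N up at the bar and stays where it is left
- lid_bar (a point): Middle of the round red handle bar at the front left of the lid: 10 mm thick, 52 mm long along jig y, 155 mm from the hinge axis, 58 mm above the bench when shut; 35 mm free behind it to the lid's edge, 21 mm free below it to the base. It may turn in the fingers
- lid_hinge (a point): Point on the lid's hinge axis (along jig y) straight behind lid_bar, 58 mm above the bench
- punch: Steel drift punch, about 150 g, lying in its rest, tip roughly to the left (+y of the world); origin on its axis in the grip, its x points along the axis to the tip. Dark octagonal grip, 14 mm across flats (two of them upright), from x = -55 to +45 mm, then a bright slim shank 5 mm thick from +53 to the flat tip at +100 mm. Hold it firmly: it creeps in a weak grip
- punch_tip (a point): Centre of the punch's flat tip, 100 mm along x from the punch's origin
- rest: Black rest for the punch, 88 x 44 mm, fixed: two V-notched posts 66 mm apart (7 mm thick) hold the grip with its axis 36 mm above the bench, free between the posts, where the base is 6 mm thick; origin at the centre of its underside, x along the punch to its tip. A tall microscope stands farther right
- screw_dish: Small steel dish with screws, 69 mm wide, 14 mm high, on the left; leave it alone. Origin at the centre of its underside
- flux_pen: White flux pen with a red cap, 126 mm long, 16 mm thick, lying on the left; leave it alone. Origin at the middle of its underside

How it is judged:
On the way, in this order (a step that is already met when the one before it is completed fails the run):
1. the lock pin is pressed back to its stop (at least 22 of 24 mm) with the punch's tip in the lock (value of joint lock_pin above 0.022 m and y of punch_tip in the frame of jig between -0.055 and -0.03 m and z of punch_tip in the frame of jig between 0.048 and 0.064 m), for 0.1 s.
2. the lid is swung open past 45 degrees (value of joint lid above 0.8 rad), for 0.2 s.
At the end, for the whole second after the job is handed in: The lock pin is driven to its stop (22 mm or more of 24), the lid stands open by 0.8 rad or more, and the punch lies still on the bench or in its rest (its middle below 45 mm), not touching the jig (value of joint lock_pin above 0.022 m and value of joint lid above 0.8 rad and height (world z) of punch below 0.045 m and linear speed of punch below 0.02 m/s and contact force between punch and jig below 0.05 N).
It fails at once if the punch is pressed on the jig or on its pin with more than 30 N (contact force between punch and jig above 30 N).
It fails at once if the screw dish is shifted by more than 25 mm (distance of screw_dish from where it was at the start of the episode above 0.025 m).
It fails at once if the flux pen is shifted by more than 25 mm (distance of flux_pen from where it was at the start of the episode above 0.025 m).
It also fails if it takes over 64 s, if anything falls off the work surface, if the arm or the gripper's body presses on something with over 40 N, if the wrist force passes 120 N, or if a joint passes its speed limit or range.

## Working session

There is one attempt and no reset: what is moved stays moved. The work goes in short steps, Python scripts to look and compute and a shell command to move; the robot and the scene stay as the last step left them, time stands still between calls to the robot, and variables do not carry over. Pictures are saved under pics/ and viewed, at most 10 in all, crops included, and the job is handed in when it is done.

```bash
mkdir -p pics
cat > h.py <<'E'
import numpy as np, cv2
from bench import manip
from scipy.spatial.transform import Rotation as R
def cam(n):
    p=manip.camera_params(n); f=210/np.tan(np.radians(p["fovy"])/2); return f,p["cx"],p["cy"],np.array(p["T"])
def ray(n,u,v):
    f,cx,cy,T=cam(n); d=T[:3,:3]@np.array([(u-cx)/f,(v-cy)/f,1]); return T[:3,3],d
def plane(n,u,v,z):
    o,d=ray(n,u,v); return o+d*(z-o[2])/d[2]
def proj(n,P):
    f,cx,cy,T=cam(n); q=T[:3,:3].T@(np.array(P)-T[:3,3]); return q[0]/q[2]*f+cx,q[1]/q[2]*f+cy
def cloud(n,d):
    f,cx,cy,T=cam(n); v,u=np.mgrid[0:420,0:560]
    return np.stack([(u-cx)/f*d,(v-cy)/f*d,d],-1)@T[:3,:3].T+T[:3,3]
def pose():
    o=manip.get_obs(); return np.array(o["position"]),R.from_quat(o["orientation"])
def go(P,Rt=None):
    p,r=pose(); print("d tool",np.round(r.inv().apply(np.array(P)-p),4), "rot",np.round((r.inv()*Rt).as_rotvec(),4) if Rt is not None else "")
E
python3 - <<'E'
from h import *
for n in("side","top"):
    c,d=manip.capture(n); cv2.imwrite(f"pics/{n}0.png",cv2.cvtColor(c,cv2.COLOR_RGB2BGR)); np.savez(f"{n}0.npz",c=c,d=d); print(n,cam(n))
o=manip.get_obs(); print(o); print(R.from_quat(o["orientation"]).as_matrix().round(3))
print(manip.tcp_to_grasp)
E
```

```text
side (np.float64(503.6847911125429), 281.4614513334046, 215.1180273944409, array([[ 0.98973928,  0.12208234, -0.07424324,  0.64782217],
       [ 0.14210619, -0.78685123,  0.60055888, -0.73439083],
       [ 0.01489925, -0.60494714, -0.79612623,  1.10002087],
       [ 0.        ,  0.        ,  0.        ,  1.        ]]))
top (np.float64(526.1972129624953), 290.67867207609413, 201.87273809602362, array([[ 0.00560287, -0.99791365,  0.06431916,  0.45919776],
       [-0.99997897, -0.00538115,  0.00361999,  0.02345199],
       [-0.00326633, -0.06433809, -0.99792281,  1.23520026],
       [ 0.        ,  0.        ,  0.        ,  1.        ]]))
{'time': 0.1, 'joints': array([ 1.11239731,  0.33282639, -0.06470674,  1.46086197,  0.02161365,
        1.34991746, -0.08852374]), 'joint_velocities': array([-0.0007381 , -0.00290152, -0.00046867, -0.00248722, -0.00014002,
        0.00010997,  0.00124459]), 'joint_efforts': array([ 2.31916325e-03, -6.24545360e+01,  2.53486144e-02, -3.90714133e+01,
       -6.13686978e-02,  3.65749549e-02,  3.64157813e-05]), 'position': array([ 0.26367944, -0.56626231,  0.22182025]), 'orientation': array([ 9.76352940e-01,  2.16181641e-01, -1.76947968e-04, -6.34361020e-04]), 'ft_force': array([ 0.13543384, -0.06191708, -0.44930733]), 'wrist_torque': array([-0.07674805, -0.03044152, -0.00565055]), 'gripper_force': 0.0, 'finger_gap': 0.08695100846898181}
[[ 0.907  0.422 -0.001]
 [ 0.422 -0.907  0.001]
 [-0.    -0.001 -1.   ]]
0.0187
```

View pics/side0.png

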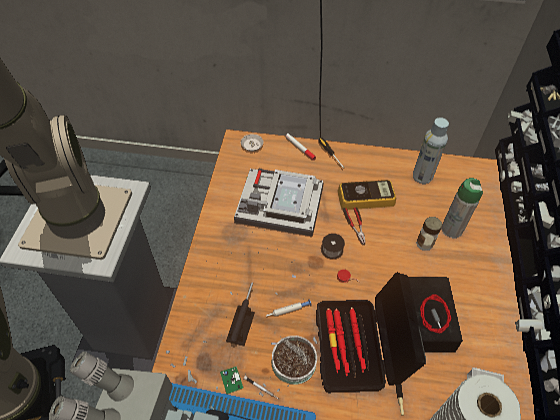

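View pics/top0.png

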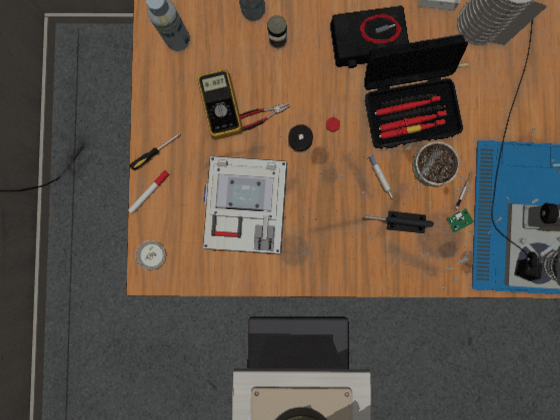

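The side view shows the jig around (280,200), the punch in its rest around (242,315) with its tip at about (252,283), the dish at (252,143) and the pen at (300,146). In the top view the jig spans (205..286, 158..253), with the lock near (264,235) and the bar at (226,234). The punch runs from (432,223) to its tip at (363,218). Next I'll zoom in.

Run:
```python
from h import *
t=cv2.imread("pics/top0.png"); s=cv2.imread("pics/side0.png")
z=lambda a,x,y:cv2.resize(a[y:y+75,x:x+100],(400,300),interpolation=cv2.INTER_CUBIC)
o=np.vstack([np.hstack([z(t,195,185),z(t,350,185)]),np.hstack([z(s,225,165),z(s,200,275)])])
cv2.imwrite("pics/z0.png",o)
for n in("top","side"):
    d=np.load(n+"0.npz")["d"]; P=cloud(n,d)
    pts={"top":[(207,158),(285,160),(282,253),(204,248),(226,234),(264,235),(408,222),(380,219),(240,200)],"side":[(260,175),(250,205),(242,315),(250,290)]}[n]
    for u,v in pts: print(n,u,v,P[v,u].round(4))
```

```text
top 207 158 [ 0.642   0.2267 -0.0013]
top 285 160 [ 0.6382  0.0419 -0.0018]
top 282 253 [ 0.4189  0.0476 -0.0009]
top 204 248 [0.4301 0.2262 0.0238]
top 226 234 [0.4624 0.171  0.0642]
top 264 235 [0.4606 0.0863 0.0696]
top 408 222 [ 0.4918 -0.2378  0.0439]
top 380 219 [ 0.4995 -0.1812  0.0041]
top 240 200 [0.5386 0.1413 0.059 ]
side 260 175 [0.4726 0.1785 0.0601]
side 250 205 [0.4654 0.0654 0.0666]
side 242 315 [ 0.5006 -0.2342  0.0415]
side 250 290 [ 0.5073 -0.1689  0.0433]
```

View pics/z0.png

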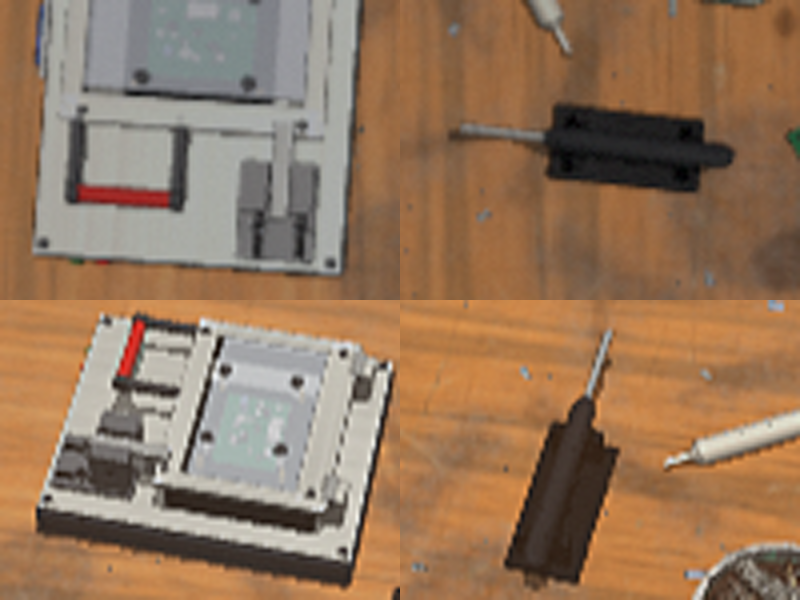

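The crops show the lid bar at top-view pixels (214..238, 233). The lock keeper is at about (255..275, 224..250), with the ear running into it. The punch axis is almost along world y, turned slightly clockwise, and the grip sits in its rest. Next I'll measure these from the depth and colour.

Run:
```python
from h import *
t=np.load("top0.npz"); s=np.load("side0.npz")
PT=cloud("top",t["d"]); PS=cloud("side",s["d"])
def box(P,lo,hi): return np.all((P>lo)&(P<hi),-1)
# base top
for nm,P in(("top",PT),("side",PS)):
    m=box(P,[.38,.0,.024],[.70,.28,.04]); q=P[m]
    r=cv2.minAreaRect(q[:,:2].astype(np.float32)*1000); print(nm,"base rect",r,np.median(q[:,2]))
    m=box(P,[.40,.03,.0675],[.52,.12,.082]); q=P[m]; print(nm,"cheek tops",len(q),np.percentile(q,[2,50,98],axis=0).round(4).tolist())
    m=box(P,[.40,.03,.0],[.50,.12,.1])
    if nm=="top":
        for v in range(222,254): print(v,(P[v,250:284,2]*1000).round().astype(int).tolist(),P[v,272,0].round(4))
    # bar red
    c=(t if nm=="top" else s)["c"]; hsv=cv2.cvtColor(c,cv2.COLOR_RGB2HSV)
    red=((hsv[...,0]<8)|(hsv[...,0]>172))&(hsv[...,1]>150)&box(P,[.42,.1,.045],[.52,.25,.08])
    v,u=np.nonzero(red); print("bar px",u.mean(),v.mean(),"pt",plane(nm,u.mean(),v.mean(),.058).round(4),"cloud",P[red].mean(0).round(4),np.ptp(P[red],axis=0).round(3))
    # grip
    m=box(P,[.44,-.33,.033],[.56,-.16,.055]); q=P[m]; 
    l=cv2.fitLine(q[:,:2].astype(np.float32),cv2.DIST_HUBER,0,.001,.001).ravel(); k=(q[:,:2]-l[2:])@l[:2]
    print(nm,"grip line",l,"ends",k.min(),k.max(),(l[2:]+l[:2]*k.min()),(l[2:]+l[:2]*k.max()),np.percentile(q[:,2],[50,98]))
```

```text
top base rect ((564.6345825195312, 117.124267578125), (221.14610290527344, 283.31304931640625), 86.43685150146484) 0.0323454966043919
top cheek tops 190 [[0.4562, 0.0684, 0.0679], [0.4695, 0.0876, 0.0718], [0.4938, 0.1067, 0.077]]
222 [31, 30, 34, 35, 32, 29, 31, 32, 34, 30, 31, 34, 29, 64, 73, 66, 66, 72, 29, 31, 31, 31, 1235, 32, 34, 34, 31, 31, 31, 29, 31, 34, 31, 0] 0.4592
223 [33, 32, 33, 34, 34, 33, 32, 32, 30, 35, 27, 35, 34, 66, 69, 66, 67, 69, 27, 32, 31, 33, 31, 30, 33, 32, 34, 1235, 31, 37, 32, 31, 23, 1] 0.4882
224 [34, 28, 30, 30, 27, 33, 29, 31, 30, 31, 31, 30, 29, 65, 66, 72, 68, 66, 32, 31, 38, 34, 32, 31, 31, 28, 32, 32, 32, 33, 32, 33, 28, -3] 0.4858
225 [32, 31, 31, 33, 33, 71, 75, 70, 76, 38, 41, 38, 35, 69, 65, 66, 67, 68, 30, 33, 1235, 34, 35, 35, 30, 28, 32, 32, 33, 33, 32, 32, 24, 1] 0.4835
226 [30, 35, 28, 29, 30, 70, 70, 74, 70, 71, 70, 72, 61, 66, 69, 68, 68, 67, 76, 71, 73, 71, 77, 74, 40, 28, 31, 32, 29, 30, 34, 33, 26, -3] 0.4805
227 [31, 31, 30, 28, 32, 70, 73, 72, 74, 78, 72, 77, 1235, 69, 64, 70, 64, 63, 73, 73, 73, 77, 74, 72, 37, 32, 34, 34, 36, 29,
[... 3971 characters left out ...]
823684  0.9951631   0.4947118  -0.23653072] ends -0.05715362709456241 0.07687566082993687 [ 0.48909719 -0.2934079 ] [ 0.50226381 -0.1600269 ] [0.04068565 0.04586454]
side base rect ((566.4202270507812, 112.39642333984375), (206.75244140625, 281.019287109375), 85.61592102050781) 0.030891431137751058
side cheek tops 101 [[0.4584, 0.0636, 0.0676], [0.4733, 0.0838, 0.07], [0.4981, 0.1039, 0.0744]]
bar px 257.5869565217391 176.69565217391303 pt [0.4667 0.1732 0.058 ] cloud [0.4671 0.1715 0.0601] [0.011 0.052 0.008]
side grip line [ 0.09710491  0.9952741   0.4973835  -0.24339467] ends -0.05555336476505284 0.08302915898754477 [ 0.491989  -0.2986855] [ 0.50544604 -0.1607579 ] [0.03999486 0.04477755]
```

Run:
```python
from h import *
t=np.load("top0.npz"); s=np.load("side0.npz")
for n,a in(("top",t),("side",s)):
    P=cloud(n,cv2.medianBlur(a["d"],3)); z=P[...,2]
    m=((z>.018)&(z<.1)&(P[...,0]>.4)&(P[...,0]<.66)&(P[...,1]>0.0)&(P[...,1]<.25)).astype(np.uint8)
    k,lab,st,_=cv2.connectedComponentsWithStats(m,connectivity=4); i=1+st[1:,4].argmax()
    # ground-project silhouette at z=.032
    q=P[(lab==i)&(z>.027)&(z<.037)][:,:2].astype(np.float32)
    r=cv2.minAreaRect(q); print(n,"base",r)
    # robust edges: jig frame guess yaw
    for yaw in(-.07,):
        c,si=np.cos(yaw),np.sin(yaw); jx=q@[c,si]; jy=q@[-si,c]
        for nm,aa,bb in(("x",jx,jy),("y",jy,jx)):
            for sg in(1,-1):
                b=np.round(bb/.006).astype(int); E=[(w*.006,sg*np.max(sg*aa[b==w])) for w in np.unique(b) if (b==w).sum()>4][3:-3]
                E=np.array(E,np.float32); l=cv2.fitLine(E,cv2.DIST_HUBER,0,.001,.001).ravel(); print("  edge",nm,sg,"pos",np.median(E[:,1]).round(4),"slope",(l[1]/l[0]).round(4))
    # cheeks
    ch=P[(z>.0695)&(z<.08)&(lab==i)&(P[...,0]<.51)&(P[...,1]<.13)][:,:2].astype(np.float32)
    print("  cheeks",cv2.minAreaRect(ch),len(ch))
    # bright shank
    if n=="top":
        g=cv2.cvtColor(a["c"],cv2.COLOR_RGB2HSV); print(g[214:224,358:392:3,1].tolist())
```

```text
top base ((0.5312477350234985, 0.13372091948986053), (0.17828652262687683, 0.2140597403049469), 86.45730590820312)
  edge x 1 pos 0.6261 slope -0.0158
  edge x -1 pos 0.4154 slope -0.0101
  edge y 1 pos 0.2582 slope 0.0138
  edge y -1 pos 0.0833 slope 0.0118
  cheeks ((0.46942615509033203, 0.08740661293268204), (0.0404633991420269, 0.025092119351029396), 85.53675842285156) 138
[[141, 124, 119, 129, 134, 133, 135, 136, 123, 114, 128, 12], [142, 124, 126, 118, 127, 135, 141, 135, 124, 115, 127, 27], [142, 132, 123, 32, 49, 102, 132, 136, 120, 117, 113, 55], [136, 125, 125, 11, 6, 23, 40, 54, 83, 101, 35, 36], [129, 118, 113, 52, 38, 21, 10, 8, 18, 25, 7, 13], [127, 114, 115, 121, 122, 111, 70, 43, 16, 10, 21, 19], [123, 117, 124, 130, 137, 140, 137, 127, 95, 34, 8, 30], [129, 113, 126, 127, 138, 141, 138, 144, 135, 102, 18, 26], [121, 114, 118, 128, 141, 140, 142, 144, 139, 103, 49, 33], [117, 123, 112, 131, 141, 143, 141, 142, 135, 108, 48, 102]]
side base ((0.5344708561897278, 0.13104742765426636), (0.18048244714736938, 0.21231339871883392), 86.4024429321289)
  edge x 1 pos 0.6288 slope -0.0083
  edge x -1 pos 0.4192 slope 0.0076
  edge y 1 pos 0.0972 slope -1.5442
  edge y -1 pos 0.0799 slope 0.0112
  cheeks ((0.4706481695175171, 0.08504678308963776), (0.03745695576071739, 0.023112205788493156), 85.26984405517578) 52
```

Run:
```python
from h import *
for z in(.006,.036): print("rest c",plane("top",406.2,222.2,z).round(4))
print("tip top",plane("top",365.3,217.3,.036).round(4),"butt",plane("top",433,223.5,.036).round(4))
print("tip side",plane("side",200+208/4,275+32/4,.036).round(4), "butt side",plane("side",200+135/4,275+280/4,.036).round(4))
a=np.load("top0.npz"); P=cloud("top",a["d"]); c=a["c"].astype(int)
m=(c.max(-1)<75)&(abs(P[...,0]-.495)<.05)&(P[...,1]<-.16)&(P[...,1]>-.32)&(P[...,2]<.07)
q=P[m&(P[...,2]<.02)&(P[...,2]>.002)][:,:2].astype(np.float32); print("rest base",cv2.minAreaRect(q),len(q))
for n in("top","side"):
    a=np.load(n+"0.npz"); P=cloud(n,a["d"])
    q=P[(P[...,2]>.036)&(P[...,2]<.055)&(abs(P[...,0]-.495)<.025)&(P[...,1]<-.20)&(P[...,1]>-.29)]
    print(n,np.polyfit(q[:,1]+.24,q[:,0],1).round(4),np.median(q[:,2]))
go([.4955,-.24,.15],R.from_matrix(np.array([[.0977,.995,0],[.995,-.0977,0],[0,0,-1]]).T.T))
```

```text
rest c [ 0.4923 -0.2419  0.006 ]
rest c [ 0.4915 -0.2354  0.036 ]
tip top [ 0.5022 -0.1424  0.036 ] butt [ 0.4889 -0.2964  0.036 ]
tip side [ 0.5077 -0.1455  0.036 ] butt side [ 0.4955 -0.3057  0.036 ]
rest base ((0.493859201669693, -0.2394341230392456), (0.09273456782102585, 0.04275006800889969), 84.31578826904297) 353
top [0.098  0.4943] 0.04133731116018302
side [0.1054 0.4973] 0.04065873818239685
d tool [ 0.3479 -0.1978  0.0721] rot [-1.2000e-03 -6.0000e-04 -1.0371e+00]
```

```bash
python3 -m pendant '[[0.118,-0.216,0,0,0,0],[0.118,-0.216,0,0,0,0],[0.118,-0.216,0,0,0,0],[0.118,-0.216,0,0,0,0],[0.348,-0.197,0.08,0,0,-1.037],[0.348,-0.197,0.08,0,0,-1.037],[0.348,-0.197,0.1,0,0,-1.037],[0.348,-0.197,0.1,0,0,-1.037],[0.348,-0.197,0.1,0,0,-1.037],[0.348,-0.197,0.1,0,0,-1.037]]' 0.07
python3 - <<'E'
from h import *
go([.4957,-.241,.017],R.from_matrix(np.array([[.0985,.9951,0],[.9951,-.0985,0],[0,0,-1]])))
E
```

```text
time: 1.35
position: [0.4963, -0.2401, 0.1212]
orientation: [0.739, 0.674, -0.0, -0.001]
ft_force: [0.2, -0.2, -0.2]
finger_gap: 0.07
gripper_force: 0.0
d tool [-0.0011 -0.0003  0.1042] rot [-0.0019 -0.0014  0.0068]
```

```bash
python3 -m pendant '[[-0.001,0,0.05,-0.002,-0.001,0.007],[-0.001,0,0.09,-0.002,-0.001,0.007],[-0.001,0,0.104,-0.002,-0.001,0.007],[-0.001,0,0.104,-0.002,-0.001,0.007],[-0.001,0,0.104,-0.002,-0.001,0.007]]' && python3 -m pendant '[[0,0,0,0,0,0],[0,0,0,0,0,0],[0,0,0,0,0,0],[0,0,0,0,0,0],[0,0,0,0,0,0],[0,0,0,0,0,0],[0,0,0,0,0,0],[0,0,0,0,0,0]]' 0.0 8
python3 - <<'E'
from h import *
o=manip.get_obs();print(o["ft_force"],o["position"]);c,d=manip.capture("top"); cv2.imwrite("pics/g.png",cv2.cvtColor(c[120:320,300:500],cv2.COLOR_RGB2BGR).repeat(3,0).repeat(3,1))
E
```

```text
time: 1.98
position: [0.4972, -0.2425, 0.0202]
orientation: [0.743, 0.669, 0.001, 0.002]
ft_force: [0.0, 0.0, 0.7]
finger_gap: 0.0699
gripper_force: 0.0
time: 2.98
position: [0.4956, -0.2421, 0.0185]
orientation: [0.743, 0.669, 0.0, 0.001]
ft_force: [-3.2, 1.0, 2.7]
finger_gap: 0.0136
gripper_force: 8.0
[-3.17533189  0.97926179  2.70735924] [ 0.49563986 -0.2420683   0.01848647]
```

```bash
python3 -m pendant '[[0,0,0,0,0,0],[0,0,0,0,0,0],[0,0,0,0,0,0]]' - 60 && python3 -m pendant '[[0,0,-0.03,0,0,0],[0,0,-0.06,0,0,0],[0,0,-0.06,0,0,0],[0,0,-0.06,0,0,0]]'
python3 - <<'E'
from h import *
for n in("side","top"):
    c,d=manip.capture(n); cv2.imwrite(f"pics/{n}1.png",cv2.cvtColor(c,cv2.COLOR_RGB2BGR)); np.savez(f"{n}1.npz",c=c,d=d)
t=cv2.imread("pics/top1.png"); s=cv2.imread("pics/side1.png")
z=lambda a,x,y:cv2.resize(a[y:y+75,x:x+100],(400,300),interpolation=cv2.INTER_CUBIC)
cv2.imwrite("pics/z1.png",np.hstack([z(t,350,185),z(s,200,245)]))
E
```

```text
time: 3.4
position: [0.4957, -0.2421, 0.0185]
orientation: [0.743, 0.669, 0.0, 0.001]
ft_force: [-5.1, 0.8, 3.5]
finger_gap: 0.0129
gripper_force: 60.0
time: 3.9
position: [0.4958, -0.242, 0.0777]
orientation: [0.743, 0.669, 0.0, 0.001]
ft_force: [-0.4, 0.7, -2.3]
finger_gap: 0.0129
gripper_force: 60.0
```

View pics/z1.png

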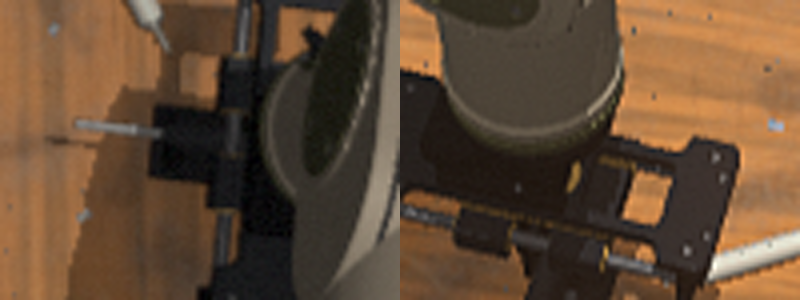

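The crop shows the punch held square in the fingers and clear of its rest. In the top view its tip is at about (369.5,216.2). I'll align it in front of the cheek.

Run:
```python
from h import *
p,r=pose(); X=r.as_matrix()[:,0]; print("toolx",X.round(4),p.round(4))
t=plane("top",369.5,216.2,p[2]+.0175); print("tip cam",t.round(4)); L=(t-p)@X; print("L",L.round(4),"lateral",((t-p)-L*X).round(4))
j=np.array([.061,.998,0]); L=.099
c=np.array([.470,.0863,.056]); tip=c-j*(.0215+.017)
tcp=tip-j*L-[0,0,.0175]
Rt=R.from_matrix(np.array([[.061,.998,0],[.998,-.061,0],[0,0,-1]]).T)
print(tip,tcp); go(tcp,Rt)
```

```text
toolx [ 1.048e-01  9.945e-01 -3.000e-04] [ 0.4954 -0.2418  0.0773]
tip cam [ 0.5025 -0.1434  0.0948]
L 0.0986 lateral [-0.0032  0.0003  0.0175]
[0.4676515 0.047877  0.056    ] [ 0.4616125 -0.050925   0.0385   ]
d tool [ 0.1863 -0.0536  0.0387] rot [ 0.0005  0.0003 -0.0439]
```

```bash
python3 -m pendant '[[0.06,-0.018,0,0,0,-0.02],[0.12,-0.036,0,0,0,-0.044],[0.17,-0.0536,0.02,0,0,-0.044],[0.186,-0.0536,0.0387,0,0,-0.044],[0.186,-0.0536,0.0387,0,0,-0.044],[0.186,-0.0536,0.0387,0,0,-0.044],[0.186,-0.0536,0.0387,0,0,-0.044]]'
python3 - <<'E'
from h import *
for n in("side","top"):
    c,d=manip.capture(n); cv2.imwrite(f"pics/{n}2.png",cv2.cvtColor(c,cv2.COLOR_RGB2BGR)); np.savez(f"{n}2.npz",c=c,d=d)
t=cv2.imread("pics/top2.png"); s=cv2.imread("pics/side2.png")
z=lambda a,x,y:cv2.resize(a[y:y+60,x:x+50],(400,480),interpolation=cv2.INTER_CUBIC)
cv2.imwrite("pics/z2.png",np.hstack([z(t,250,205),z(s,230,175)]))
p,r=pose(); X=r.as_matrix()[:,0]; print(X.round(4),p.round(4)); tip=p+.0986*X+[0,0,.0175]; print(tip,proj("top",tip),proj("side",tip))
E
```

```text
time: 4.88
position: [0.4627, -0.0527, 0.04]
orientation: [0.729, 0.685, 0.0, 0.001]
ft_force: [0.4, -0.4, -2.3]
finger_gap: 0.0128
gripper_force: 60.0
[ 0.0624  0.998  -0.0014] [ 0.4626 -0.0524  0.04  ]
[0.46874136 0.04601152 0.05733091] (np.float64(282.3309278353998), np.float64(231.46243996905008)) (np.float64(250.02981579456565), np.float64(213.14071578497635))
```

View pics/z2.png

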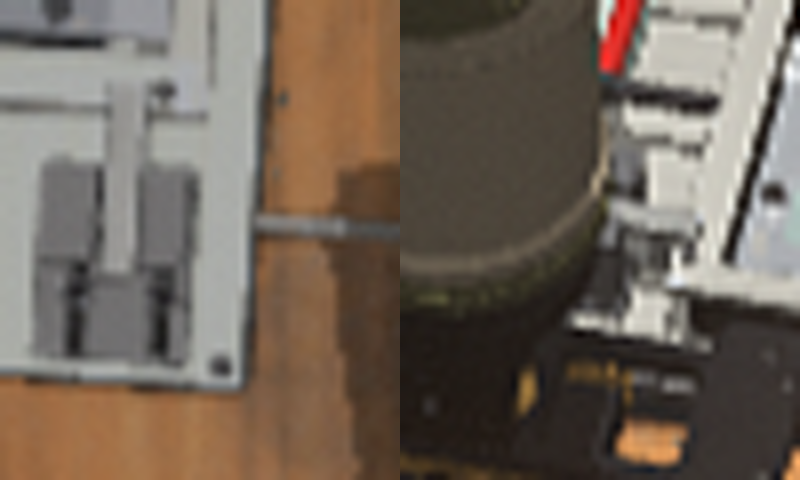

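The top crop shows the tip at about (281.5,232.8), about 10 px right of the right cheek, and the cheek top spans rows 225.5 to 237.5. The projection is 1.5 px off in the row direction, so I'll use the tip-to-cheek offset within the same image.

Run:
```python
from h import *
g=cv2.cvtColor(cv2.imread("pics/top2.png"),cv2.COLOR_BGR2GRAY).astype(int); sa=cv2.cvtColor(cv2.imread("pics/top2.png"),cv2.COLOR_BGR2HSV)[...,1].astype(int)
print("gray cheek rows220-242, cols268-273"); print(g[220:243,267:275].T.tolist())
print("left"); print(g[220:243,255:261].T.tolist())
print("sat punch cols 281-297 rows 227-239"); print(sa[227:240,280:298:2].T.tolist())
for v in(231,231.5): print(plane("top",270.5,v,.072))
for v in(232.5,233): print(plane("top",282,v,.0573))
print(plane("top",254.5,231,.072),plane("top",273,231,.072),plane("top",281.5,232,.0573))
```

```text
gray cheek rows220-242, cols268-273
[[155, 154, 138, 135, 140, 135, 117, 101, 97, 98, 91, 92, 92, 91, 94, 97, 93, 96, 80, 98, 112, 111, 114], [109, 131, 138, 135, 136, 121, 114, 110, 106, 107, 107, 105, 107, 105, 107, 105, 109, 109, 85, 96, 92, 79, 94], [142, 164, 164, 165, 165, 130, 112, 115, 112, 111, 111, 112, 113, 112, 112, 112, 110, 113, 77, 66, 70, 49, 57], [149, 170, 170, 170, 171, 148, 123, 114, 112, 113, 112, 111, 111, 112, 111, 113, 112, 111, 74, 54, 61, 41, 30], [147, 172, 169, 169, 170, 150, 120, 112, 112, 110, 113, 112, 113, 111, 111, 111, 110, 112, 77, 66, 67, 62, 59], [150, 172, 170, 171, 172, 146, 120, 114, 113, 112, 113, 111, 112, 112, 111, 112, 102, 95, 101, 105, 105, 105, 89], [150, 169, 171, 170, 171, 146, 118, 94, 80, 83, 86, 87, 90, 87, 81, 79, 89, 92, 97, 100, 99, 100, 92], [149, 171, 171, 170, 171, 166, 132, 100, 93, 81, 95, 101, 121, 124, 120, 119, 122, 146, 160, 159, 161, 160, 159]]
left
[[172, 172, 171, 172, 171, 141, 122, 124, 122, 119, 123, 120, 118, 116, 114, 113, 113, 88, 103, 110, 107, 106, 108], [169, 172, 172, 170, 153, 126, 112, 112, 111, 112, 109, 
[... 633 characters left out ...]
 132, 131], [117, 135, 132, 130, 104, 21, 14, 86, 127, 126, 111, 111, 111], [138, 138, 139, 137, 128, 35, 29, 88, 125, 124, 122, 112, 109], [139, 137, 133, 132, 124, 39, 4, 46, 125, 115, 107, 101, 107], [136, 136, 134, 136, 133, 42, 9, 44, 129, 107, 99, 111, 114], [130, 127, 126, 129, 130, 21, 6, 33, 126, 115, 113, 117, 114], [127, 120, 122, 122, 120, 81, 12, 54, 101, 109, 105, 106, 109], [139, 131, 130, 127, 122, 82, 10, 39, 106, 117, 118, 107, 110]]
[0.46949614 0.07185611 0.072     ]
[0.46839409 0.07184721 0.072     ]
[0.46642227 0.0467364  0.0573    ]
[0.46530677 0.04672897 0.0573    ]
[0.46929924 0.10718493 0.072     ] [0.4695269  0.06633661 0.072     ] [0.46753166 0.04786141 0.0573    ]
```

```bash
python3 -m pendant '[[0.004,0.0003,0.0015,0,0,0],[0.008,0.0003,0.0015,0,0,0],[0.012,0.0003,0.0015,0,0,0],[0.013,0.0003,0.0015,0,0,0],[0.014,0.0003,0.0015,0,0,0],[0.014,0.0003,0.0015,0,0,0]]' && python3 -m pendant '[[0.0006,0,0,0,0,0],[0.0012,0,0,0,0,0],[0.0018,0,0,0,0,0],[0.0024,0,0,0,0,0],[0.003,0,0,0,0,0]]'
```

```text
time: 5.72
position: [0.4634, -0.0376, 0.0381]
orientation: [0.728, 0.685, 0.0, 0.001]
ft_force: [-0.3, 0.5, -2.6]
finger_gap: 0.0133
gripper_force: 60.0
time: 6.35
position: [0.4636, -0.0345, 0.0381]
orientation: [0.728, 0.685, 0.0, 0.001]
ft_force: [0.5, 0.4, -1.9]
finger_gap: 0.013
gripper_force: 60.0
```

```bash
for i in 1 2; do python3 -m pendant '[[0.0005,0,0,0,0,0],[0.001,0,0,0,0,0],[0.0015,0,0,0,0,0],[0.002,0,0,0,0,0]]' | egrep 'pos|ft'; done
```

```text
position: [0.4637, -0.0325, 0.038]
ft_force: [0.2, -0.2, -1.8]
position: [0.4638, -0.0305, 0.038]
ft_force: [0.2, 0.1, -0.8]
```

```bash
for i in 1 2; do python3 -m pendant '[[0.0005,0,0,0,0,0],[0.001,0,0,0,0,0],[0.0015,0,0,0,0,0],[0.002,0,0,0,0,0]]' | egrep 'pos|ft'; done
python3 - <<'E'
from h import *
c,d=manip.capture("top"); g=cv2.cvtColor(c,cv2.COLOR_RGB2HSV)[...,1].astype(int); gg=cv2.cvtColor(c,cv2.COLOR_RGB2GRAY).astype(int); print(gg[228:238,268:286].tolist())
E
```

```text
position: [0.4639, -0.0285, 0.038]
ft_force: [0.0, 0.2, -1.3]
position: [0.4641, -0.0267, 0.038]
ft_force: [-0.2, -2.3, -1.7]
[[107, 112, 112, 112, 113, 78, 87, 160, 170, 171, 169, 170, 122, 84, 45, 56, 61, 66], [107, 110, 112, 112, 112, 82, 83, 156, 169, 171, 172, 171, 119, 79, 41, 59, 60, 65], [106, 111, 112, 111, 111, 83, 92, 160, 170, 171, 170, 169, 119, 77, 40, 59, 63, 66], [104, 110, 110, 111, 112, 86, 106, 139, 142, 141, 138, 139, 96, 65, 44, 56, 59, 62], [106, 111, 112, 113, 111, 104, 114, 127, 130, 130, 131, 134, 125, 87, 76, 76, 76, 76], [103, 111, 112, 112, 113, 84, 84, 102, 109, 104, 106, 111, 108, 80, 68, 73, 73, 78], [105, 110, 114, 113, 112, 75, 100, 141, 148, 143, 145, 147, 110, 56, 55, 66, 66, 69], [106, 111, 111, 111, 111, 78, 122, 162, 170, 172, 171, 170, 122, 52, 52, 64, 63, 62], [106, 110, 111, 110, 101, 90, 124, 164, 169, 170, 170, 170, 153, 70, 52, 65, 63, 61], [109, 111, 113, 111, 95, 90, 147, 169, 171, 171, 170, 170, 169, 79, 53, 62, 65, 61]]
```

Contact came about 7–8 mm past the cheek face, where the pin should be, so the tip seems to be in the hole. I'll press on slowly.

```bash
for i in 1 2; do python3 -m pendant '[[0.0004,0,0,0,0,0],[0.0008,0,0,0,0,0],[0.0012,0,0,0,0,0],[0.0016,0,0,0,0,0],[0.002,0,0,0,0,0]]' | egrep 'pos|ft'; done
```

```text
position: [0.464, -0.0264, 0.038]
ft_force: [0.6, -10.0, -2.1]
position: [0.464, -0.0247, 0.0379]
ft_force: [-1.5, -9.8, -2.4]
```

```bash
for i in 1 2; do python3 -m pendant '[[0.0005,0,0,0,0,0],[0.001,0,0,0,0,0],[0.0015,0,0,0,0,0],[0.002,0,0,0,0,0],[0.0025,0,0,0,0,0],[0.003,0,0,0,0,0],[0.0035,0,0,0,0,0],[0.004,0,0,0,0,0]]' | egrep 'pos|ft|time'; done
```

```text
time: 10.65
position: [0.4643, -0.0208, 0.0379]
ft_force: [-0.2, -10.2, -1.8]
time: 11.65
position: [0.4645, -0.0168, 0.0379]
ft_force: [-0.8, -10.9, -1.1]
```

```bash
for i in 1 2; do python3 -m pendant '[[0.0005,0,0,0,0,0],[0.001,0,0,0,0,0],[0.0015,0,0,0,0,0],[0.002,0,0,0,0,0],[0.0025,0,0,0,0,0],[0.003,0,0,0,0,0],[0.0035,0,0,0,0,0],[0.004,0,0,0,0,0]]' | egrep 'pos|ft|time'; done
```

```text
time: 12.65
position: [0.4647, -0.0129, 0.0379]
ft_force: [-0.3, -11.3, -0.7]
time: 13.65
position: [0.465, -0.0089, 0.0379]
ft_force: [-0.0, -10.2, -1.4]
```

```bash
for i in 1 2; do python3 -m pendant '[[0.0004,0,0,0,0,0],[0.0008,0,0,0,0,0],[0.0012,0,0,0,0,0],[0.0016,0,0,0,0,0]]' | egrep 'pos|ft|time'; done
```

```text
time: 14.15
position: [0.4651, -0.0072, 0.0379]
ft_force: [-0.7, -9.8, -1.5]
time: 14.65
position: [0.4652, -0.0056, 0.0379]
ft_force: [-1.0, -10.0, -1.7]
```

```bash
python3 -m pendant '[[0.0004,0,0,0,0,0],[0.0008,0,0,0,0,0],[0.0012,0,0,0,0,0]]' | egrep 'pos|ft|time'
```

```text
time: 15.02
position: [0.4652, -0.0044, 0.0379]
ft_force: [-0.8, -10.0, -1.0]
```

```bash
python3 -m pendant '[[0.0003,0,0,0,0,0],[0.0006,0,0,0,0,0],[0.0009,0,0,0,0,0]]' | egrep 'pos|ft|time'
```

```text
time: 15.4
position: [0.4652, -0.0039, 0.0379]
ft_force: [-0.8, -12.0, -1.1]
```

```bash
python3 -m pendant '[[0.0003,0,0,0,0,0],[0.0006,0,0,0,0,0],[0.0006,0,0,0,0,0]]' | egrep 'pos|ft|time'
```

```text
time: 15.78
position: [0.4652, -0.0038, 0.0378]
ft_force: [-1.0, -12.8, -1.6]
```

```bash
python3 -m pendant '[[0.0004,0,0,0,0,0],[0.0008,0,0,0,0,0],[0.0008,0,0,0,0,0]]' | egrep 'pos|ft|time'
python3 - <<'E'
from h import *
c,d=manip.capture("top"); cv2.imwrite("pics/top3.png",cv2.cvtColor(c,cv2.COLOR_RGB2BGR)); cv2.imwrite("pics/z3.png",cv2.resize(cv2.cvtColor(c,cv2.COLOR_RGB2BGR)[205:255,210:310],(800,400),interpolation=cv2.INTER_CUBIC))
E
```

```text
time: 16.15
position: [0.4652, -0.0037, 0.0378]
ft_force: [-0.0, -15.8, -1.7]
```

View pics/z3.png

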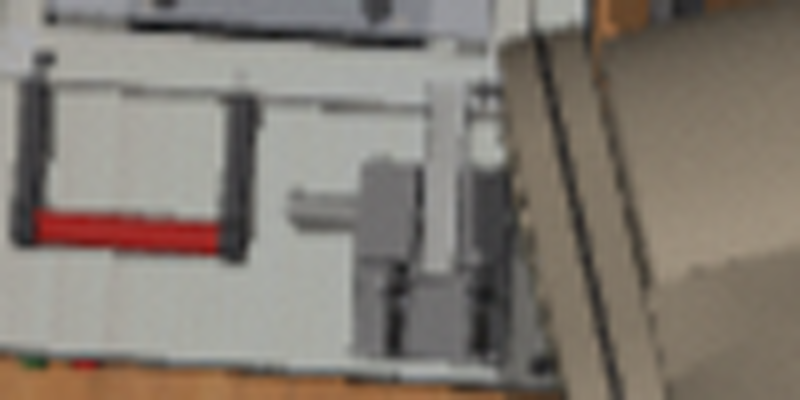

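The crop shows the pin standing out of the left cheek by about 9 px (roughly 19 mm), with the force rising and no motion, so it is at its stop. I'll withdraw the punch and take it back to the rest.

```bash
python3 -m pendant '[[-0.005,0,0,0,0,0],[-0.015,0,0,0,0,0],[-0.03,0,0,0,0,0],[-0.05,0,0,0,0,0],[-0.07,0,-0.02,0,0,0],[-0.09,0,-0.04,0,0,0],[-0.09,0,-0.04,0,0,0]]'
python3 - <<'E'
from h import *
a=2*np.arctan2(.669,.743); Rt=R.from_matrix(np.array([[np.cos(a),np.sin(a),0],[np.sin(a),-np.cos(a),0],[0,0,-1]]))
go([.4958,-.242,.0777],Rt)
E
```

```text
time: 17.08
position: [0.4608, -0.0918, 0.0792]
orientation: [0.729, 0.684, 0.001, 0.002]
ft_force: [-1.1, 0.4, -2.6]
finger_gap: 0.0128
gripper_force: 60.0
d tool [-0.1476  0.0445  0.002 ] rot [0.0045 0.002  0.0406]
```

```bash
python3 -m pendant '[[-0.06,0.018,0,0,0,0.02],[-0.12,0.036,0,0,0,0.04],[-0.1476,0.0445,0,0,0,0.0406],[-0.1476,0.0445,0,0,0,0.0406],[-0.1476,0.0445,0,0,0,0.0406]]'
python3 - <<'E'
from h import *
a=2*np.arctan2(.669,.743); Rt=R.from_matrix(np.array([[np.cos(a),np.sin(a),0],[np.sin(a),-np.cos(a),0],[0,0,-1]]))
go([.4957,-.2421,.0185],Rt)
E
```

```text
time: 17.7
position: [0.4954, -0.2381, 0.0775]
orientation: [0.742, 0.671, 0.0, 0.0]
ft_force: [-0.6, 0.1, -1.7]
finger_gap: 0.0131
gripper_force: 60.0
d tool [-0.004   0.0007  0.059 ] rot [ 0.001  -0.0002  0.0046]
```

```bash
python3 -m pendant '[[-0.002,0.0005,0.02,0,0,0.004],[-0.002,0.0005,0.04,0,0,0.004],[-0.002,0.0005,0.05,0,0,0.004],[-0.002,0.0005,0.056,0,0,0.004],[-0.002,0.0005,0.058,0,0,0.004],[-0.002,0.0005,0.058,0,0,0.004]]'
```

```text
time: 18.45
position: [0.4962, -0.2419, 0.0207]
orientation: [0.743, 0.669, 0.0, 0.001]
ft_force: [0.1, -0.1, -0.4]
finger_gap: 0.0131
gripper_force: 60.0
```

```bash
python3 -m pendant '[[0,0,0.001,0,0,0],[0,0,0.0015,0,0,0],[0,0,0.0015,0,0,0]]' && python3 -m pendant '[[0,0,0,0,0,0],[0,0,0,0,0,0],[0,0,0,0,0,0],[0,0,0,0,0,0]]' 0.07 && python3 -m pendant '[[0,0,-0.03,0,0,0],[0,0,-0.09,0,0,0],[0,0,-0.12,0,0,0],[0,0,-0.12,0,0,0]]'
python3 - <<'E'
from h import *
# bar in robot frame: cam relation top x bias +.0035
b=np.array([.4632+.0033,.1735,.058])
Rt=R.from_matrix(np.array([[.061,.998,0],[.998,-.061,0],[0,0,-1]]))
go(b,Rt); print(manip.get_obs()["joints"].round(3))
E
```

```text
time: 18.82
position: [0.496, -0.2419, 0.0189]
orientation: [0.743, 0.669, 0.0, 0.001]
ft_force: [0.5, -0.2, -1.2]
finger_gap: 0.0129
gripper_force: 60.0
time: 19.32
position: [0.496, -0.2419, 0.0189]
orientation: [0.743, 0.669, 0.0, 0.001]
ft_force: [0.0, -0.9, 0.1]
finger_gap: 0.0451
gripper_force: 0.0
time: 19.82
position: [0.4972, -0.2423, 0.1416]
orientation: [0.743, 0.669, 0.001, 0.003]
ft_force: [-0.2, 0.5, -0.7]
finger_gap: 0.0693
gripper_force: 0.0
d tool [ 0.4105 -0.0749  0.0819] rot [ 0.0064  0.0032 -0.0447]
[ 0.764  0.265 -0.454  1.744  0.127  1.155  0.167]
```

```bash
python3 -m pendant '[[0.06,-0.011,0,0,0,0],[0.12,-0.022,0,0,0,0],[0.18,-0.033,0,0,0,0],[0.24,-0.044,0,0,0,-0.02],[0.3,-0.055,0,0,0,-0.0447],[0.36,-0.066,0.01,0,0,-0.0447],[0.4105,-0.0749,0.03,0,0,-0.0447],[0.4105,-0.0749,0.03,0,0,-0.0447],[0.4105,-0.0749,0.03,0,0,-0.0447]]' 0.05
python3 - <<'E'
from h import *
for n in("side","top"):
    c,d=manip.capture(n); cv2.imwrite(f"pics/{n}4.png",cv2.cvtColor(c,cv2.COLOR_RGB2BGR)); np.savez(f"{n}4.npz",c=c,d=d)
t=cv2.imread("pics/top4.png"); s=cv2.imread("pics/side4.png")
z=lambda a,x,y,w,h:cv2.resize(a[y:y+h,x:x+w],(400,400),interpolation=cv2.INTER_CUBIC)
cv2.imwrite("pics/z4.png",np.hstack([z(t,350,170,100,100),z(s,200,120,120,120)]))
Rt=R.from_matrix(np.array([[.061,.998,0],[.998,-.061,0],[0,0,-1]]))
go(np.array([.4663,.1735,.0385]),Rt)
E
```

```text
time: 20.95
position: [0.4642, 0.1738, 0.1075]
orientation: [0.728, 0.685, -0.0, 0.001]
ft_force: [0.7, 0.3, -0.6]
finger_gap: 0.0504
gripper_force: 0.0
d tool [0.0007 0.0012 0.0696] rot [ 0.0019  0.0017 -0.0019]
```

View pics/z4.png

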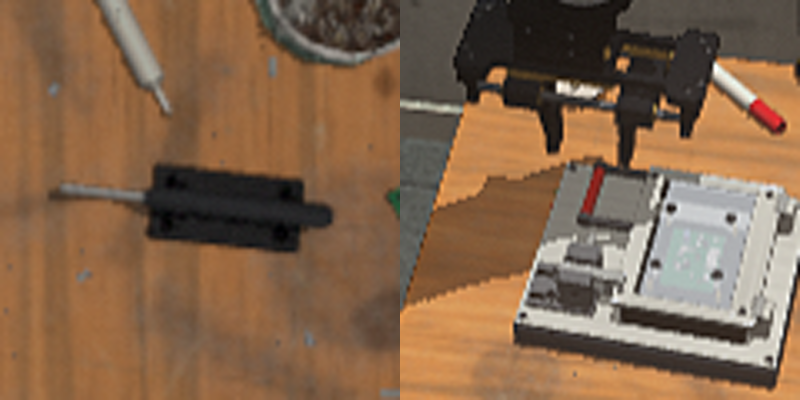

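The punch is lying back in its rest (left crop), and the fingers hover over the red bar (right crop). I'll narrow the opening and go down around the bar.

```bash
python3 -m pendant '[[0.0007,0.0012,0,0.002,0.002,-0.002],[0.0007,0.0012,0,0.002,0.002,-0.002],[0.0007,0.0012,0.015,0.002,0.002,-0.002],[0.0007,0.0012,0.03,0.002,0.002,-0.002],[0.0007,0.0012,0.045,0.002,0.002,-0.002],[0.0007,0.0012,0.06,0.002,0.002,-0.002],[0.0007,0.0012,0.067,0.002,0.002,-0.002],[0.0007,0.0012,0.067,0.002,0.002,-0.002]]' 0.028 && python3 -m pendant '[[0,0,0,0,0,0],[0,0,0,0,0,0],[0,0,0,0,0,0],[0,0,0,0,0,0],[0,0,0,0,0,0]]' 0.0 15
```

```text
time: 22.05
position: [0.4656, 0.175, 0.0408]
orientation: [0.728, 0.686, -0.0, -0.001]
ft_force: [0.5, -0.4, 0.9]
finger_gap: 0.0278
gripper_force: 0.0
time: 22.68
position: [0.4654, 0.175, 0.0415]
orientation: [0.728, 0.686, -0.0, -0.0]
ft_force: [-4.6, -0.5, 5.6]
finger_gap: 0.0094
gripper_force: 15.0
```

```bash
python3 -m pendant '[[0,0.0002,-0.0078,0,0,0],[0,0.0008,-0.0155,0,0,0],[0,0.0017,-0.023,0,0,0],[0,0.0031,-0.0308,0,0,0],[0,0.0048,-0.0384,0,0,0],[0,0.0069,-0.0458,0,0,0]]' && python3 -m pendant '[[0,0.0025,-0.0074,0,0,0],[0,0.0053,-0.0146,0,0,0],[0,0.0085,-0.0217,0,0,0],[0,0.0121,-0.0285,0,0,0],[0,0.016,-0.0352,0,0,0],[0,0.0202,-0.0417,0,0,0]]'
```

```text
time: 23.42
position: [0.4719, 0.1746, 0.0874]
orientation: [0.727, 0.686, -0.0, -0.001]
ft_force: [-6.2, 1.2, -2.0]
finger_gap: 0.0092
gripper_force: 15.0
time: 24.18
position: [0.4907, 0.1735, 0.129]
orientation: [0.727, 0.686, -0.002, -0.001]
ft_force: [-14.7, 0.4, 4.8]
finger_gap: 0.0094
gripper_force: 15.0
```

```bash
python3 -m pendant '[[0,-0.001,0,0,0,0],[0,0.002,-0.006,0,0,0],[0,0.0063,-0.0124,0,0,0],[0,0.0115,-0.018,0,0,0],[0,0.0169,-0.0237,0,0,0]]'
python3 - <<'E'
from h import *
n="side"; c,d=manip.capture(n); cv2.imwrite("pics/s5.png",cv2.resize(cv2.cvtColor(c,cv2.COLOR_RGB2BGR)[90:250,200:360],(600,600),interpolation=cv2.INTER_CUBIC))
E
```

```text
time: 24.8
position: [0.5092, 0.1723, 0.1532]
orientation: [0.728, 0.686, -0.001, -0.001]
ft_force: [-10.5, -0.1, 5.0]
finger_gap: 0.0094
gripper_force: 15.0
```

View pics/s5.png

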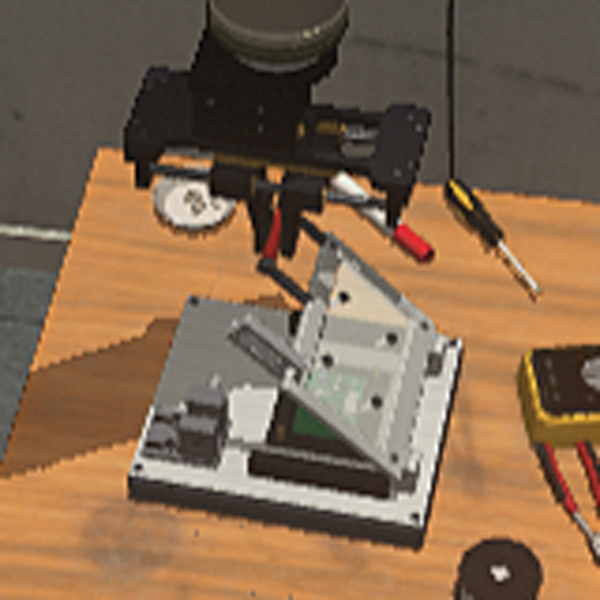

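The side view shows the bar held and the lid about 45° open. I'll keep following the arc.

```bash
python3 -m pendant '[[0,0.004,-0.0055,0,0,0],[0,0.0097,-0.0102,0,0,0],[0,0.0158,-0.015,0,0,0],[0,0.0223,-0.0192,0,0,0],[0,0.029,-0.0233,0,0,0],[0,0.0355,-0.0269,0,0,0]]' && python3 -m pendant '[[0,0.0069,-0.0034,0,0,0],[0,0.0139,-0.0064,0,0,0],[0,0.0139,-0.0064,0,0,0]]'
python3 - <<'E'
from h import *
n="side"; c,d=manip.capture(n); P=cloud(n,d); hsv=cv2.cvtColor(c,cv2.COLOR_RGB2HSV)
m=((hsv[...,0]<8)|(hsv[...,0]>172))&(hsv[...,1]>150)&(P[...,2]>.08)&(P[...,1]<.24); print(P[m].mean(0),m.sum())
E
```

```text
time: 25.6
position: [0.5455, 0.1701, 0.1811]
orientation: [0.728, 0.686, 0.0, -0.0]
ft_force: [-10.4, -1.0, 9.4]
finger_gap: 0.0095
gripper_force: 15.0
time: 25.98
position: [0.5608, 0.1692, 0.1879]
orientation: [0.728, 0.686, 0.002, 0.001]
ft_force: [-4.0, -0.6, 9.7]
finger_gap: 0.0098
gripper_force: 15.0
[0.74596116 0.05757824 0.27430966] 81
```

```bash
python3 -m pendant '[[0,0,0,0,0,0],[0,0,0,0,0,0],[0,0,0,0,0,0]]' 0.03 && python3 -m pendant '[[0,0,-0.01,0,0,0],[0,0,-0.03,0,0,0],[0,0,-0.06,0,0,0],[0,0,-0.11,0,0,0],[0,-0.05,-0.13,0,0,0],[0,-0.1,-0.13,0,0,0],[-0.05,-0.1,-0.13,0,0,0],[-0.05,-0.1,-0.13,0,0,0]]'
python3 - <<'E'
from h import *
o=[]
for n in("side","top"):
    c,d=manip.capture(n); o.append(cv2.cvtColor(c,cv2.COLOR_RGB2BGR))
cv2.imwrite("pics/fin.png",np.hstack([cv2.resize(o[0][90:390,150:400],(400,480)),cv2.resize(o[1][110:310,130:460],(400,240)).repeat(2,0)]))
E
```

```text
time: 26.4
position: [0.5595, 0.1691, 0.1858]
orientation: [0.728, 0.686, 0.0, -0.0]
ft_force: [-0.8, 0.2, 0.1]
finger_gap: 0.028
gripper_force: 0.0
time: 27.4
position: [0.4566, 0.122, 0.3175]
orientation: [0.729, 0.684, 0.001, 0.002]
ft_force: [-0.6, -0.2, 0.2]
finger_gap: 0.03
gripper_force: 0.0
```

View pics/fin.png

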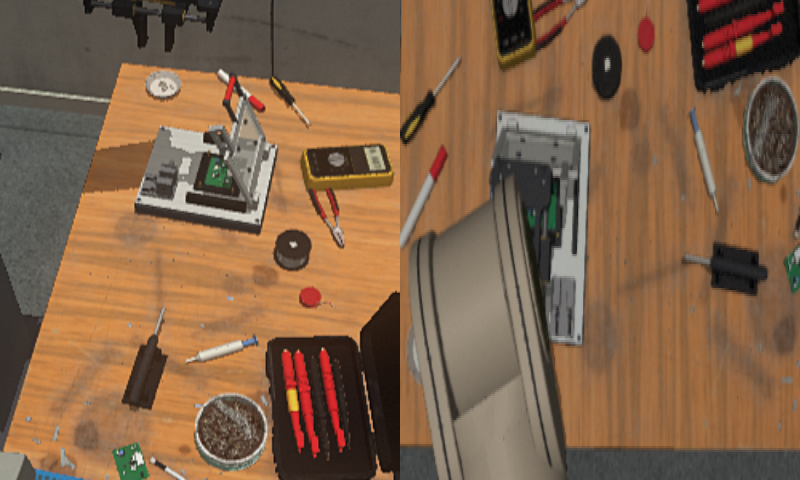

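The lid stands well open, the punch lies in its rest, and the dish and pen are where they were.

```bash
python3 -c "
from bench import manip
print(manip.sign_off())"
```

```text
the job is handed in; nothing more can be done
None
```

The job is handed in at about 27 s: the pin was pressed to its stop at no more than about 16 N measured, the punch is back in its rest, the lid stands open at about 1.2 rad, and the dish and pen look undisturbed; no verdict was returned.

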